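Wedge a two-part plaster mould shut

TASK

Close the two-part plaster mould on the clamping board: take the blue mallet from its rest and tap the butt of the yellow wedge sideways, in several short taps, drawing the mallet clear of it between taps, until the wedge stops advancing and sits tight, with both mould halves pressed together against the stop bar. Drive the wedge only with the mallet, do not strike or push the mould itself, and leave the vase, glue bottle and pot where they are. Then lay the mallet back on its rest as it was and let go.

Things in the scene. Friction and masses are not known exactly. Their poses are not given: they have to be found in the camera images.
- board: Fixed plywood board, 220 (x) x 270 (y) x 12 mm, on the table; origin at the centre of its underside. Its x axis runs from the sloping wooden fence (52 mm high over the table) across wedge and mould to the stop bar; the wedge is driven along about +y. A fixed end block (52 mm high) at the mould's +y end keeps it from sliding along. Position and yaw vary.
- stop_bar: Fixed wooden bar 22 x 150 x 45 mm standing on the board, parallel to board y; origin at the centre of its underside. Its -x face holds the far mould half. Its setting along board x varies by some 4 mm, and so does the place where the wedge ends up.
- wedge: Yellow wedge 180 mm long, 54 mm high (top 67 mm over the table), 50 mm thick at the butt, 12 mm at the thin end, captive along the fence. Origin at the butt's lower +x corner; axes parallel to the board's. It only slides, along (0.208, 0.978) in the board's x, y (12 degrees off board +y), so 10 mm of advance pushes the mould 2 mm. Its flat +x face presses the near half.
- wedge_butt (a point): Where to tap: point on the butt's flat upright end face (50 mm wide, 54 mm high, looking to board -y), midway across, 45 mm over the table. Moves with the wedge. The butt overhangs the board's edge at first and always stays 35 mm or more short of the fence's end.
- wedge_tip (a point): Top of the wedge's thin end. The wedge stays where it is left. Sliding it takes a push of some 4 N, up to about 10 N when it also pushes the mould; it stops after 25 to 60 mm of advance, and a firm push of about 12 to 20 N on the last taps makes it tight.
- mould_near_center (a point): Centre of the near plaster mould half, a loose upright white block 40 (x) x 100 (y) x 70 mm high, about 0.4 kg, standing on the board between wedge and far half. Axes nearly parallel to the board's.
- mould_far_center (a point): Centre of the far plaster mould half, the same size, between the near half and the stop bar. At the start there is a gap of 1 to 4 mm between the halves and about 1 mm to the stop bar.
- mallet_grip (a point): Where to hold the mallet: centre of its handle, 50 mm from the head's axis. Handle 24 mm wide (y) x 28 mm high (z), reaching 170 mm behind this point (-x). 0.3 kg, balancing about 10 mm from here towards the head. x axis: along the handle to the head; z up. At the start 42 mm over the table, with free space under the handle down to the rest's base at 6 mm.
- mallet_head (a point): Centre of the mallet's head, a blue block 90 mm long (along mallet y) with a white striking face at each end, 36 mm wide (x), 40 mm high (z). The striking faces lie 45 mm to either side of this point.
- rest_mid (a point): On the fixed dark wooden rest, the point where the mallet's grip point belongs when laid on it (42 mm over the table); x axis: direction of the handle to the head. Rest 240 x 70 mm: a flat support under the handle's end (top 28 mm over the table, 140 mm behind this point) and a cork pad under the head (top 22 mm, 50 mm ahead).
- vase: Bystander: small vase with red and black bands, 80 mm across, 100 mm high; origin at the centre of its underside.
- glue: Bystander: glue bottle, 48 mm across, 110 mm high; origin at the centre of its underside.
- pot: Bystander: open grey-green pot, 84 mm across, 90 mm high; origin at the centre of its underside.
- mallet: The whole mallet; origin on the underside of the handle, 50 mm behind the grip point along the handle.
- mould_near: The near mould half; origin at the centre of its underside, axes as its centre point's.
- mould_far: The far mould half; origin at the centre of its underside, axes as its centre point's.
There are look-alikes about, which are no part of the job. What is shaped like the mould_far but pink is not meant.

How it is judged:
By the outcome, as a careful person would: the job done as asked, in the order asked, and still so for the second after the job is handed in, with the robot touching nothing.
It also fails if it takes over 51 s, if anything falls off the work surface, if the arm or the gripper's body presses on something with over 40 N, if the wrist force passes 120 N, or if a joint passes its speed limit or range.

ROBOT

A 6-joint arm with a two-finger parallel gripper is mounted at the origin on the work surface. World frame = base frame: x ahead of the robot, y to its left, z up, the work surface at z = 0. Lengths are in m, angles in rad, forces in N, time in s.
With the tool pointing down it reaches from about 0.35 to 0.95 m from the base axis. Payload 17.4 kg.
Tool frame: the origin (TCP) lies midway between the tips of the shut fingers; the grasp point (between the pads) lies 19 mm behind it (manip.grip_point_offset is the distance from the TCP to the grasp point, in m); z points along the fingers, y is the direction in which the jaws open and shut (so a half turn about z gives the same grasp; the last joint's range is limited). The gripper opens to 93 mm and grips with 3 to 60 N. Pads are 15 mm wide; open, the fingers measure 128 mm over their backs; the gripper's body (75 mm by 188 mm) begins 65 mm behind the grasp point.
Start: joints at [-1.208, 0.116, 1.442, -0, 1.584, -0.038], TCP at [0.263, -0.622, 0.219] pointing down, gripper open.
Joint ranges: [-2.83, 2.83], [-0.83, 2.19], [0.07, 2.5], [-1.14, 4.28], [0.01, 3], [-2.97, 2.97]. Speed limits (rad/s): [1.89, 1.89, 2.22, 3.14, 3.14, 3.14].

INTERFACE

Orientations are given as a unit quaternion [w, x, y, z].
In Python, from plant import manip gives the robot as it stands. The module is installed in compiled form; this text tells all that it offers.
- The arm moves only by the shell command python3 -m pendant 'ROWS' [FORCE]. ROWS is JSON, a list of rows, each an object of numbers: "hand": the closure, from -1 (fully open) to 1 (shut); "x", "y", "z": the shift along the tool's x, y, z in mm; "yaw": the turn about the tool's z in rad. A call has 1 to 5 rows; each row is the pose to reach, as a shift and turn from the pose commanded when the call began, along the tool's axes at that moment; what a row does not reach only later rows make up. A row lasts 1/10 s, in which the tool goes at most 50 mm and 8.59 degrees, less where a joint would pass 70% of its speed; a pose out of reach is approached as far as the arm can. A call with a gripper value outside its range is refused whole. The fingers move at their own pace and stop on an object; FORCE is the grip in N (left out, the last holds). Time passes only in rows, so rows that repeat a pose let the fingers close. It gives the time, the measured TCP pose, the force and the opening at its end, in the units of the state.
- manip.state(): the state, without advancing time (a new reading comes with each control period).
- manip.camera(name): name is "scene" or "top" or "wrist"; returns the picture (480x640x3 uint8, blue, green, red); there is no depth.
- manip.calibration(name): a dict with "mtx" (3x3 intrinsics, pixels), "dist" ([k1, k2, p1, p2, k3] as OpenCV has them; the pictures are not rectified), "rvec" (rotation vector, rad) and "tvec" (3), from world to camera coordinates, as OpenCV has them. Camera axes: x right, y down, z forward; pixel columns grow to the right and rows downward; lengths in m; the calibration is good to about 2 mm. A picture is of the moment at which its call begins: read the wrist's pose just before it. calibration takes no time and is no camera call; for the wrist camera it gives the pose at the moment of the call.
- manip.close_job(): hands the job in, once; it reports no verdict.
The state is a dict: "clock": time; "joint_positions": joint angles; "qd": joint speeds; "joint_torque": joint torques, N m; "ee_pos": TCP position; "tcp_rot": TCP orientation; "ft_force": force on the tool from outside, world axes, zero at the start; "ft_torque": the same for the moment, N m; "opening": finger opening in m.
Only numpy, scipy, OpenCV 4.12 (cv2) and the standard library are available. Lean on these libraries where they do the work, as an engineer would, in place of code of your own. Each camera call takes 0.05 s, during which the arm holds its last target. There are 200 camera calls.

## Working session

There is one attempt and no reset: what is moved stays moved. The work goes in short steps, Python scripts to look and compute and a shell command to move; the robot and the scene stay as the last step left them, time stands still between calls to the robot, and variables do not carry over. Pictures are saved under pics/ and viewed, about 8 in all and at most 12, crops included, and the job is handed in when it is done.

```bash
mkdir -p pics
cat > h.py <<'E'
import numpy as np, cv2
from plant import manip
from scipy.spatial.transform import Rotation as R
def px2w(name,pts,z,cal=None):
    c=cal or manip.calibration(name); K=np.array(c["mtx"]);D=np.array(c["dist"],float)
    M=cv2.Rodrigues(np.array(c["rvec"],float))[0];t=np.array(c["tvec"],float).ravel()
    u=cv2.undistortPoints(np.array(pts,float).reshape(-1,1,2),K,D).reshape(-1,2)
    C=-M.T@t; d=np.c_[u,np.ones(len(u))]@M
    z=np.broadcast_to(z,len(u)); return C+d*((z-C[2])/d[:,2])[:,None]
def w2px(name,P):
    c=manip.calibration(name)
    return cv2.projectPoints(np.array(P,float).reshape(-1,3),np.array(c["rvec"],float),np.array(c["tvec"],float),np.array(c["mtx"]),np.array(c["dist"],float))[0].reshape(-1,2)
def totool(v):
    s=manip.state();q=s["tcp_rot"];r=R.from_quat([q[1],q[2],q[3],q[0]]);return r.inv().apply(v)*1000
E
python3 - <<'E'
from h import *
for n in("scene","top"): cv2.imwrite(f"pics/{n}0.png",manip.camera(n))
s=manip.state();print(s)
q=s["tcp_rot"];print(R.from_quat([q[1],q[2],q[3],q[0]]).as_matrix().round(3))
E
```

```text
{'clock': 0.1, 'joint_positions': array([-1.20782358e+00,  1.16403232e-01,  1.44221862e+00,  4.00846991e-06,
        1.58400979e+00, -3.78131569e-02]), 'qd': array([-0.00142208, -0.00162872, -0.00030486, -0.00072849,  0.00063367,
        0.00197644]), 'joint_torque': array([ 2.40673711e-03, -7.22895384e+01, -6.23862720e+01,  7.82844471e-02,
        2.26877863e-02, -5.69928625e-05]), 'ee_pos': array([ 0.26326052, -0.62133129,  0.21798995]), 'tcp_rot': array([-5.12969286e-04,  9.79988298e-01,  1.99054431e-01, -8.21102405e-05]), 'ft_force': array([-0.04534252, -0.82475417,  0.10628142]), 'ft_torque': array([-0.02143847, -0.04400096,  0.00133444]), 'opening': 0.09305365435669506}
[[ 0.921  0.39  -0.   ]
 [ 0.39  -0.921  0.001]
 [ 0.    -0.001 -1.   ]]
```

View pics/top0.png

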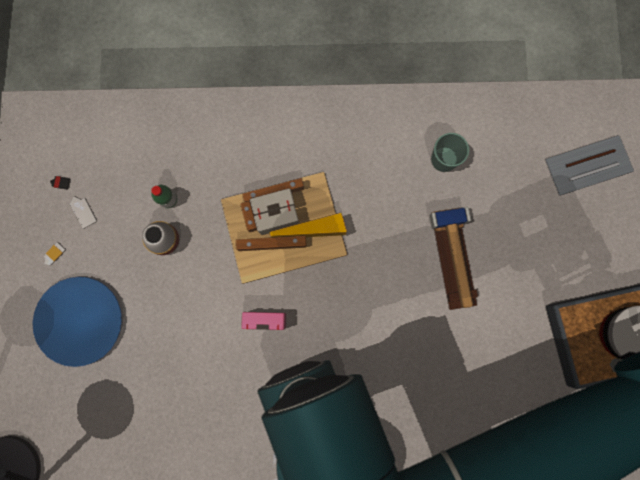

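View pics/scene0.png

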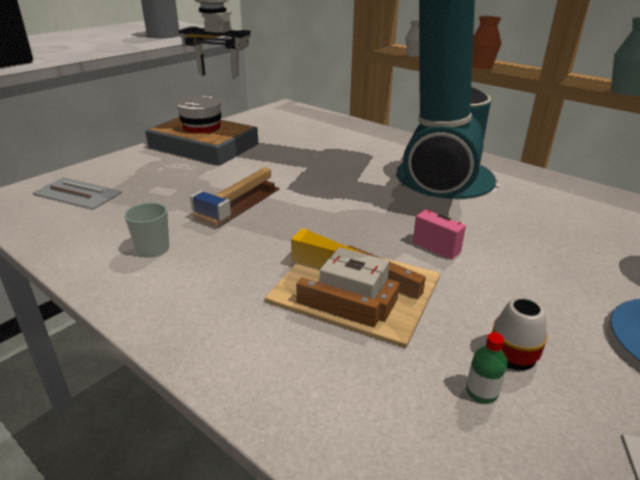

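The top view has x up and y left. The mallet is at (455,250) with its head at (452,217). The board is at (283,227), the wedge butt near (345,224), and the pink look-alike at (263,320). I'll enlarge that area.

Run:
```python
import cv2
a=cv2.imread("pics/top0.png")
l=cv2.resize(a[160:290,215:355],None,fx=4,fy=4,interpolation=2)   # 560x520
r=cv2.resize(a[195:315,425:485],None,fx=4,fy=4,interpolation=2)   # 240x480
o=cv2.copyMakeBorder(r,0,40,0,0,0)
cv2.imwrite("pics/crop0.png",cv2.hconcat([l,o]))
```

```text
(no output)
```

View pics/crop0.png

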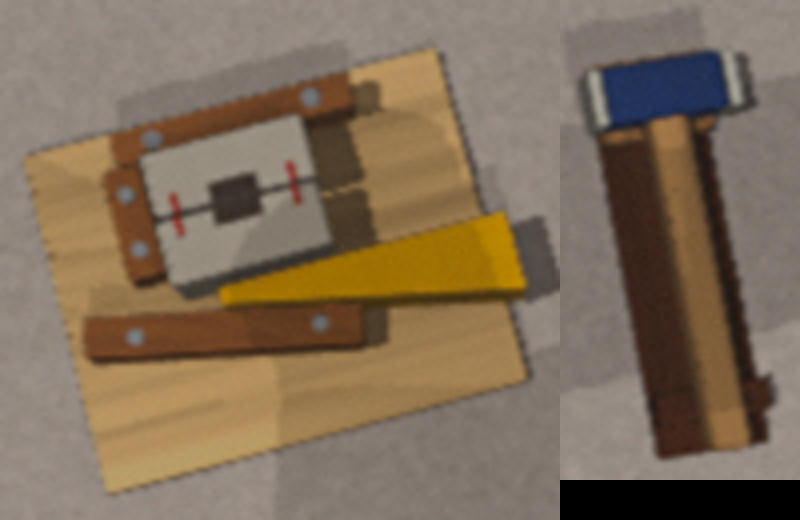

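Run:
```python
from h import *
L=lambda x,y:(215+x/4,160+y/4)
Rr=lambda x,y:(425+(x-560)/4,195+y/4)
names=["b+x-y","b-x-y","b-x+y","b+x+y","wbutt+","wbutt-","wtip","h_head","h_end","headL","headR","headfL","headfR"]
pts=[L(436,48),L(530,378),L(107,492),L(25,155),L(505,212),L(524,288),L(222,288),Rr(672,122),Rr(731,446),Rr(588,73),Rr(736,53),Rr(600,130),Rr(744,108)]
z=[.012]*4+[.067]*3+[.056]*2+[.062]*4
P=px2w("top",pts,z)
for n,p in zip(names,P):print(n,p.round(4))
yb=(P[3]-P[0]+P[2]-P[1]);print("board y dir",np.degrees(np.arctan2(yb[1],yb[0])), "wedge face", np.degrees(np.arctan2(*(P[6]-P[4])[[1,0]])))
xb=P[0]-P[1]+P[3]-P[2];print("board x",np.degrees(np.arctan2(xb[1],xb[0])))
m=P[7]-P[8];print("mallet",np.degrees(np.arctan2(m[1],m[0])),np.linalg.norm(m))
m=P[9]-P[10];print("head y",np.degrees(np.arctan2(m[1],m[0])),np.linalg.norm(m), P[9:].mean(0))
print(px2w("top",[(450,150),(165,195),(160,238)],.09))
```

```text
b+x-y [0.7137 0.0102 0.012 ]
b-x-y [ 0.5032 -0.0441  0.012 ]
b-x+y [0.4374 0.2181 0.012 ]
b+x+y [0.65   0.2699 0.012 ]
wbutt+ [ 0.598  -0.0292  0.067 ]
wbutt- [ 0.5516 -0.0396  0.067 ]
wtip [0.555  0.1413 0.067 ]
h_head [ 0.5642 -0.298   0.056 ]
h_end [ 0.3699 -0.3233  0.056 ]
headL [ 0.5941 -0.2477  0.062 ]
headR [ 0.6045 -0.3371  0.062 ]
headfL [ 0.5592 -0.2534  0.062 ]
headfR [ 0.571  -0.3401  0.062 ]
board y dir 103.94373410181372 wedge face 104.13771403576088
board x 14.08169115381909
mallet 7.425907140014906 0.19588644462146126
head y 96.69810591873362 0.08996662965245177 [ 0.58220058 -0.29455497  0.062     ]
[[ 0.74178338 -0.29191463  0.09      ]
 [ 0.64543297  0.39002014  0.09      ]
 [ 0.54227659  0.39990416  0.09      ]]
```

```bash
python3 -m pendant '[{"hand":-1,"x":50,"y":-24,"z":5,"yaw":0.05},{"hand":-1,"x":95,"y":-47,"z":15,"yaw":0.1},{"hand":-1,"x":140,"y":-70,"z":25,"yaw":0.15},{"hand":-1,"x":180,"y":-90,"z":35,"yaw":0.2},{"hand":-1,"x":220,"y":-110,"z":45,"yaw":0.276}]'
python3 - <<'E'
from h import *
s=manip.state();p=s["ee_pos"];q=s["tcp_rot"];m=R.from_quat([q[1],q[2],q[3],q[0]]).as_matrix()
print(np.degrees(np.arctan2(m[1,0],m[0,0])), totool(np.array([.540,-.2998,.12])-p))
E
```

```text
clock: 0.6
ee_pos: [0.4236, -0.4329, 0.1731]
tcp_rot: [-0.0, 0.998, 0.061, -0.0]
ft_force: [0.9, -1.1, -0.1]
opening: 0.0931
7.013453604943514 [ 131.78081067 -117.89904023   53.15163023]
```

```bash
python3 -m pendant '[{"hand":-1,"x":33,"y":-30,"z":13},{"hand":-1,"x":66,"y":-60,"z":26},{"hand":-1,"x":95,"y":-87,"z":40},{"hand":-1,"x":122,"y":-110,"z":50},{"hand":-1,"x":131,"y":-117,"z":52}]'
python3 -m pendant '[{"hand":-1},{"hand":-1}]'
python3 - <<'E'
from h import *
s=manip.state();p=s["ee_pos"];print(p,totool(np.array([.540,-.2998,.023])-p))
im=manip.camera("wrist");cv2.imwrite("pics/w1.png",im)
d=np.array([np.cos(.126),np.sin(.126),0]);h=np.array([.582,-.2945,0])
n=np.array([-d[1],d[0],0]);print(w2px("wrist",[h-.22*d+[0,0,.056],h-.018*d+[0,0,.056],h+.045*n+[0,0,.062],h-.045*n+[0,0,.062]]).round(0).tolist())
E
```

```text
[ 0.42360505 -0.43291299  0.17314706] [ 131.78696689 -117.88840338  150.15162945]
[[183.0, 301.0], [154.0, 35.0], [84.0, 8.0], [213.0, 2.0]]validation failed for argument at $[0]...
validation failed for argument at $[0]...
```

View pics/w1.png

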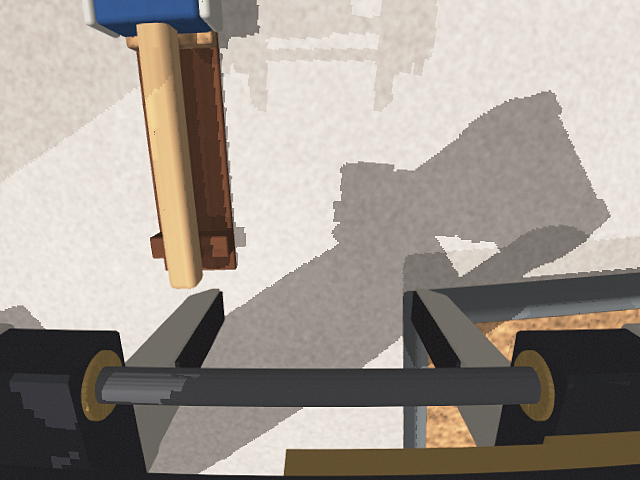

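The wrist view shows the handle running from (155,28) to (184,288), which matches my prediction to about 1 cm. The move was refused, probably because it had no yaw, so I'll resend it with every field filled in.

```bash
python3 -m pendant '[{"hand":-1,"x":33,"y":-30,"z":13,"yaw":0},{"hand":-1,"x":66,"y":-60,"z":26,"yaw":0},{"hand":-1,"x":95,"y":-87,"z":40,"yaw":0},{"hand":-1,"x":122,"y":-110,"z":50,"yaw":0},{"hand":-1,"x":131,"y":-117,"z":52,"yaw":0}]'
python3 -m pendant '[{"hand":-1,"x":0,"y":0,"z":0,"yaw":0},{"hand":-1,"x":0,"y":0,"z":0,"yaw":0}]'
python3 - <<'E'
from h import *
s=manip.state();p=s["ee_pos"];print(p,totool(np.array([.540,-.2998,.023])-p))
im=manip.camera("wrist");cv2.imwrite("pics/w2.png",im)
d=np.array([np.cos(.126),np.sin(.126),0]);h=np.array([.582,-.2945,0])
n=np.array([-d[1],d[0],0]);print(w2px("wrist",[h-.042*d+[0,0,.056],h-.018*d+[0,0,.056],h+.045*n+[0,0,.062],h-.045*n+[0,0,.062]]).round(0).tolist())
E
```

```text
clock: 1.15
ee_pos: [0.5392, -0.2996, 0.12]
tcp_rot: [-0.001, 0.998, 0.064, -0.001]
ft_force: [-0.5, 0.0, -0.2]
opening: 0.093
clock: 1.35
ee_pos: [0.5378, -0.303, 0.122]
tcp_rot: [0.0, 0.998, 0.062, -0.0]
ft_force: [0.1, -0.2, -1.1]
opening: 0.0926
[ 0.53782192 -0.30296541  0.12202724] [ 2.56426979 -2.90730097 99.02591137]
[[312.0, 259.0], [311.0, 224.0], [238.0, 198.0], [384.0, 198.0]]
```

View pics/w2.png

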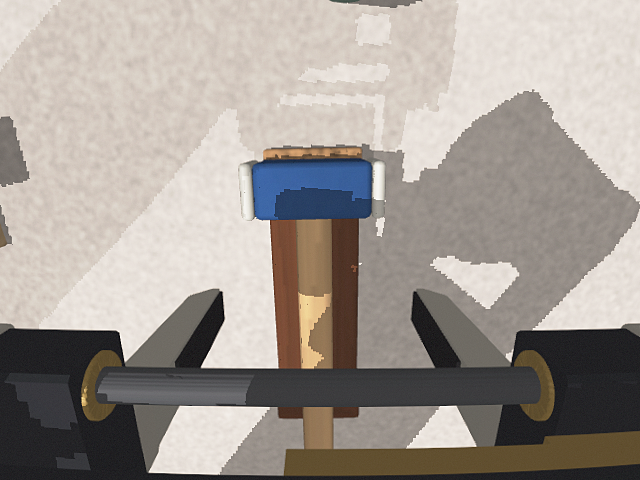

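Wrist view: the head spans columns 240–384 and rows 160–219, about 5 mm further ahead than I estimated. The lateral position agrees. Next I descend and grip.

```bash
python3 -m pendant '[{"hand":-1,"x":2,"y":-2,"z":30,"yaw":0},{"hand":-1,"x":4,"y":-3,"z":60,"yaw":0},{"hand":-1,"x":4,"y":-3,"z":85,"yaw":0},{"hand":-1,"x":4,"y":-3,"z":98,"yaw":0},{"hand":-1,"x":4,"y":-3,"z":99,"yaw":0}]'
python3 -m pendant '[{"hand":1,"x":0,"y":0,"z":0,"yaw":0},{"hand":1,"x":0,"y":0,"z":0,"yaw":0},{"hand":1,"x":0,"y":0,"z":0,"yaw":0},{"hand":1,"x":0,"y":0,"z":0,"yaw":0},{"hand":1,"x":0,"y":0,"z":0,"yaw":0}]' 60
python3 -m pendant '[{"hand":1,"x":0,"y":0,"z":0,"yaw":0},{"hand":1,"x":0,"y":0,"z":0,"yaw":0},{"hand":1,"x":0,"y":0,"z":0,"yaw":0},{"hand":1,"x":0,"y":0,"z":0,"yaw":0},{"hand":1,"x":0,"y":0,"z":0,"yaw":0}]' 60
```

```text
clock: 1.9
ee_pos: [0.5407, -0.2993, 0.0216]
tcp_rot: [-0.001, 0.998, 0.062, -0.001]
ft_force: [0.1, -0.1, 0.2]
opening: 0.0928
clock: 2.4
ee_pos: [0.542, -0.2988, 0.0232]
tcp_rot: [0.0, 0.998, 0.062, 0.0]
ft_force: [-0.9, 0.3, 0.4]
opening: 0.0578
clock: 2.9
ee_pos: [0.5418, -0.2988, 0.0227]
tcp_rot: [0.0, 0.998, 0.062, 0.0]
ft_force: [0.9, -0.3, 0.0]
opening: 0.0236
```

```bash
python3 -m pendant '[{"hand":1,"x":0,"y":0,"z":-10,"yaw":0},{"hand":1,"x":0,"y":0,"z":-25,"yaw":0},{"hand":1,"x":0,"y":0,"z":-40,"yaw":0},{"hand":1,"x":0,"y":0,"z":-50,"yaw":0},{"hand":1,"x":0,"y":0,"z":-50,"yaw":0}]'
python3 -m pendant '[{"hand":1,"x":5,"y":-30,"z":0,"yaw":-0.03},{"hand":1,"x":13,"y":-70,"z":0,"yaw":-0.06},{"hand":1,"x":20,"y":-110,"z":0,"yaw":-0.09},{"hand":1,"x":26,"y":-140,"z":0,"yaw":-0.12},{"hand":1,"x":29,"y":-155,"z":0,"yaw":-0.12}]'
python3 -m pendant '[{"hand":1,"x":0,"y":0,"z":15,"yaw":0},{"hand":1,"x":0,"y":0,"z":30,"yaw":0},{"hand":1,"x":0,"y":0,"z":43,"yaw":0},{"hand":1,"x":0,"y":0,"z":47,"yaw":0},{"hand":1,"x":0,"y":0,"z":47,"yaw":0}]'
python3 - <<'E'
from h import *
s=manip.state();p=s["ee_pos"];q=s["tcp_rot"];m=R.from_quat([q[1],q[2],q[3],q[0]]).as_matrix()
print(p,np.degrees(np.arctan2(m[1,0],m[0,0])),totool(np.array([.5498,-.118,.026])-p))
w=manip.camera("wrist");t=manip.camera("top");cv2.imwrite("pics/t3raw.png",t)
print(w2px("wrist",[[.5748,-.0344,.067],[.598,-.0292,.067],[.5516,-.0396,.067]]).round().tolist())
t=cv2.resize(t[150:290,215:425],(630,420),interpolation=2);
cv2.imwrite("pics/c3.png",cv2.hconcat([cv2.resize(w,(0,0),fx=.3,fy=.3),]) if 0 else t);cv2.imwrite("pics/w3.png",w)
E
```

```text
clock: 3.4
ee_pos: [0.5426, -0.2993, 0.0752]
tcp_rot: [0.001, 0.998, 0.062, 0.001]
ft_force: [0.4, -0.3, -3.0]
opening: 0.0233
clock: 3.9
ee_pos: [0.5511, -0.1392, 0.0724]
tcp_rot: [-0.0, 0.992, 0.123, -0.0]
ft_force: [-0.3, 0.3, -3.3]
opening: 0.0237
clock: 4.4
ee_pos: [0.5507, -0.142, 0.0245]
tcp_rot: [-0.0, 0.993, 0.122, -0.001]
ft_force: [-0.2, 0.1, -2.4]
opening: 0.0237
[ 0.55069044 -0.14196688  0.02448157] 13.96735804878993 [  4.91819075 -23.47451839  -1.50600988]
[[43.0, 232.0], [31.0, 166.0], [55.0, 293.0]]
```

View pics/w3.png

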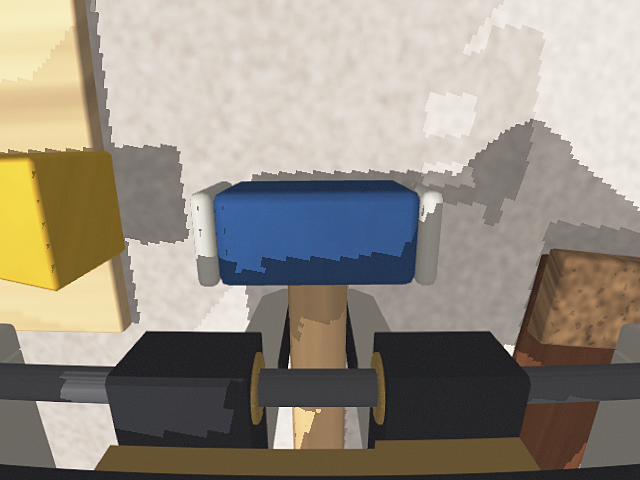

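Wrist view: the mallet is held straight, with its +y striking face at column 193. The butt's top edge runs from (33,158) to (55,290), so the gap is about 54 mm. I'll start tapping.

```bash
python3 -m pendant '[{"hand":1,"x":4,"y":-15,"z":-2,"yaw":0},{"hand":1,"x":4,"y":-30,"z":-2,"yaw":0},{"hand":1,"x":4,"y":-40,"z":-2,"yaw":0},{"hand":1,"x":4,"y":-43,"z":-2,"yaw":0}]' 60
python3 -m pendant '[{"hand":1,"x":0,"y":-6,"z":0,"yaw":0},{"hand":1,"x":0,"y":-12,"z":0,"yaw":0},{"hand":1,"x":1,"y":-17,"z":0,"yaw":0},{"hand":1,"x":1,"y":-22,"z":0,"yaw":0},{"hand":1,"x":1,"y":-24,"z":0,"yaw":0}]'
python3 -m pendant '[{"hand":1,"x":0,"y":10,"z":0,"yaw":0},{"hand":1,"x":0,"y":20,"z":0,"yaw":0},{"hand":1,"x":0,"y":25,"z":0,"yaw":0},{"hand":1,"x":0,"y":25,"z":0,"yaw":0}]'
python3 - <<'E'
from h import *
w=manip.camera("wrist");cv2.imwrite("pics/w4.png",w)
E
```

```text
clock: 4.9
ee_pos: [0.5445, -0.0972, 0.028]
tcp_rot: [-0.0, 0.992, 0.123, 0.0]
ft_force: [-0.8, -0.4, -2.6]
opening: 0.0238
clock: 5.4
ee_pos: [0.5401, -0.075, 0.0279]
tcp_rot: [0.0, 0.993, 0.122, 0.0]
ft_force: [3.6, -3.4, -2.8]
opening: 0.0232
clock: 5.8
ee_pos: [0.546, -0.1004, 0.0275]
tcp_rot: [-0.0, 0.993, 0.122, -0.0]
ft_force: [-0.4, 0.2, -4.2]
opening: 0.0239
```

View pics/w4.png

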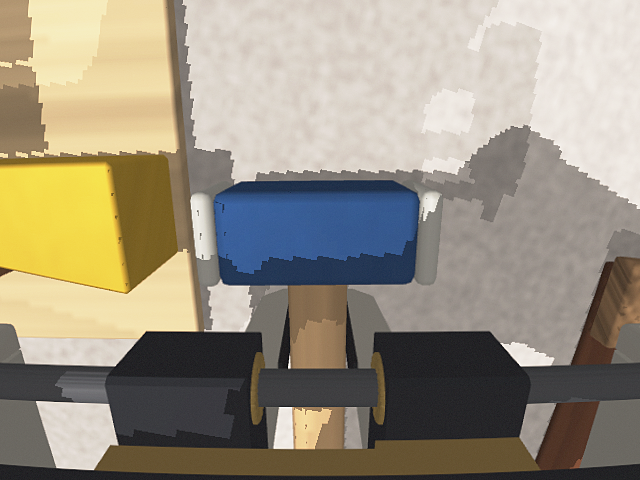

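The butt edge is now at (108,162)–(130,292), so the wedge has advanced about 12 mm. The mallet is still straight. Next taps follow, with a small +x shift to track the wedge.

```bash
python3 -m pendant '[{"hand":1,"x":4,"y":-10,"z":0,"yaw":0},{"hand":1,"x":5,"y":-18,"z":0,"yaw":0},{"hand":1,"x":5,"y":-24,"z":0,"yaw":0},{"hand":1,"x":6,"y":-30,"z":0,"yaw":0},{"hand":1,"x":6,"y":-36,"z":0,"yaw":0}]'
python3 -m pendant '[{"hand":1,"x":0,"y":0,"z":0,"yaw":0}]'
python3 -m pendant '[{"hand":1,"x":0,"y":10,"z":0,"yaw":0},{"hand":1,"x":0,"y":20,"z":0,"yaw":0},{"hand":1,"x":0,"y":25,"z":0,"yaw":0},{"hand":1,"x":0,"y":25,"z":0,"yaw":0}]'
python3 -m pendant '[{"hand":1,"x":1,"y":-10,"z":0,"yaw":0},{"hand":1,"x":1,"y":-18,"z":0,"yaw":0},{"hand":1,"x":1,"y":-23,"z":0,"yaw":0},{"hand":1,"x":2,"y":-29,"z":0,"yaw":0},{"hand":1,"x":2,"y":-33,"z":0,"yaw":0}]'
python3 -m pendant '[{"hand":1,"x":0,"y":0,"z":0,"yaw":0}]'
python3 -m pendant '[{"hand":1,"x":0,"y":10,"z":0,"yaw":0},{"hand":1,"x":0,"y":20,"z":0,"yaw":0},{"hand":1,"x":0,"y":25,"z":0,"yaw":0},{"hand":1,"x":0,"y":25,"z":0,"yaw":0}]'
python3 - <<'E'
from h import *
w=manip.camera("wrist");cv2.imwrite("pics/w5.png",w)
E
```

```text
clock: 6.35
ee_pos: [0.5434, -0.0627, 0.028]
tcp_rot: [0.001, 0.993, 0.122, 0.001]
ft_force: [4.6, -5.3, -4.5]
opening: 0.0236
clock: 6.45
ee_pos: [0.5432, -0.0623, 0.028]
tcp_rot: [0.0, 0.992, 0.122, 0.0]
ft_force: [0.5, -0.7, -2.3]
opening: 0.0236
clock: 6.85
ee_pos: [0.5492, -0.0883, 0.0276]
tcp_rot: [-0.0, 0.993, 0.121, -0.0]
ft_force: [0.3, 0.3, -3.1]
opening: 0.0237
clock: 7.35
ee_pos: [0.5433, -0.0544, 0.0279]
tcp_rot: [0.001, 0.992, 0.122, 0.0]
ft_force: [5.1, -6.3, -4.9]
opening: 0.0235
clock: 7.45
ee_pos: [0.5433, -0.0543, 0.0279]
tcp_rot: [0.0, 0.992, 0.122, 0.0]
ft_force: [1.2, -2.1, -3.5]
opening: 0.0241
clock: 7.85
ee_pos: [0.5492, -0.08, 0.0276]
tcp_rot: [-0.0, 0.993, 0.122, -0.0]
ft_force: [0.7, 0.4, -3.5]
opening: 0.0236
```

View pics/w5.png

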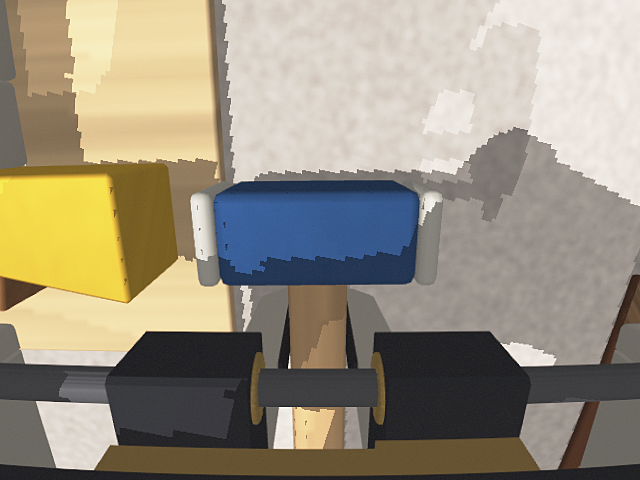

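Butt edge is at (108,172)–(130,302), centred on the head. Total advance is about 31 mm, so I continue with smaller taps.

```bash
python3 -m pendant '[{"hand":1,"x":0,"y":-10,"z":0,"yaw":0},{"hand":1,"x":0,"y":-18,"z":0,"yaw":0},{"hand":1,"x":0,"y":-23,"z":0,"yaw":0},{"hand":1,"x":1,"y":-28,"z":0,"yaw":0},{"hand":1,"x":1,"y":-31,"z":0,"yaw":0}]'
python3 -m pendant '[{"hand":1,"x":0,"y":0,"z":0,"yaw":0}]'
python3 -m pendant '[{"hand":1,"x":0,"y":10,"z":0,"yaw":0},{"hand":1,"x":0,"y":20,"z":0,"yaw":0},{"hand":1,"x":0,"y":25,"z":0,"yaw":0},{"hand":1,"x":0,"y":25,"z":0,"yaw":0}]'
python3 -m pendant '[{"hand":1,"x":0,"y":-10,"z":0,"yaw":0},{"hand":1,"x":0,"y":-18,"z":0,"yaw":0},{"hand":1,"x":0,"y":-23,"z":0,"yaw":0},{"hand":1,"x":1,"y":-28,"z":0,"yaw":0},{"hand":1,"x":1,"y":-30,"z":0,"yaw":0}]'
python3 -m pendant '[{"hand":1,"x":0,"y":0,"z":0,"yaw":0}]'
python3 -m pendant '[{"hand":1,"x":0,"y":10,"z":0,"yaw":0},{"hand":1,"x":0,"y":20,"z":0,"yaw":0},{"hand":1,"x":0,"y":25,"z":0,"yaw":0},{"hand":1,"x":0,"y":25,"z":0,"yaw":0}]'
```

```text
clock: 8.4
ee_pos: [0.5426, -0.049, 0.0278]
tcp_rot: [0.001, 0.992, 0.122, 0.0]
ft_force: [1.1, -22.6, -4.9]
opening: 0.0234
clock: 8.5
ee_pos: [0.5427, -0.0491, 0.0279]
tcp_rot: [0.001, 0.992, 0.122, 0.0]
ft_force: [1.2, -8.0, -5.0]
opening: 0.0234
clock: 8.9
ee_pos: [0.5488, -0.0737, 0.0277]
tcp_rot: [-0.0, 0.993, 0.122, -0.0]
ft_force: [-0.5, -0.0, -3.2]
opening: 0.0235
clock: 9.4
ee_pos: [0.5419, -0.0475, 0.0281]
tcp_rot: [0.005, 0.993, 0.122, -0.001]
ft_force: [-5.1, -55.6, -1.8]
opening: 0.0238
clock: 9.5
ee_pos: [0.542, -0.0476, 0.028]
tcp_rot: [0.004, 0.993, 0.122, -0.001]
ft_force: [-4.0, -42.9, -1.8]
opening: 0.0238
clock: 9.9
ee_pos: [0.5485, -0.0681, 0.0277]
tcp_rot: [-0.0, 0.993, 0.122, -0.0]
ft_force: [0.3, 0.8, -2.9]
opening: 0.0233
```

The force rose to 55 N and then held at 43 N with almost no advance, so the wedge appears to have reached its stop. I'll check the mallet and the mould.

Run:
```python
from h import *
w=manip.camera("wrist");t=manip.camera("top");cv2.imwrite("pics/t6raw.png",t)
l=cv2.resize(t[160:290,215:355],(452,420),interpolation=2)
r=cv2.resize(w,(340,255));r=cv2.copyMakeBorder(r,0,165,0,0,0)
cv2.imwrite("pics/c6.png",cv2.hconcat([l,r]))
```

```text
(no output)
```

View pics/c6.png

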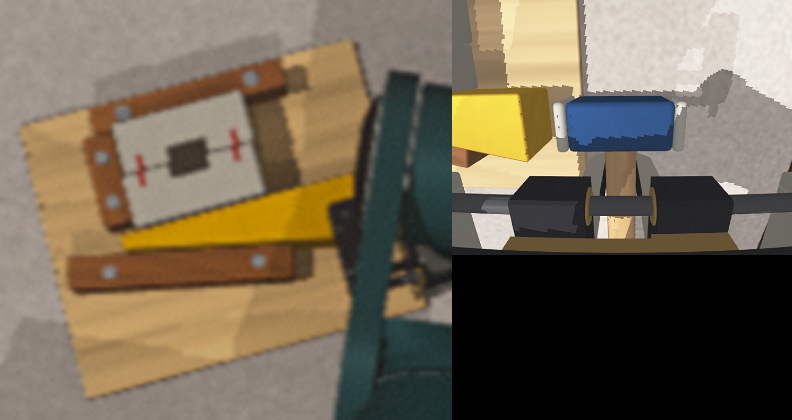

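The mould halves are closed against the stop bar and the mallet hasn't twisted. One more moderate tap should confirm that the wedge no longer advances.

```bash
python3 -m pendant '[{"hand":1,"x":0,"y":-8,"z":0,"yaw":0},{"hand":1,"x":0,"y":-15,"z":0,"yaw":0},{"hand":1,"x":0,"y":-19,"z":0,"yaw":0},{"hand":1,"x":0,"y":-22,"z":0,"yaw":0},{"hand":1,"x":0,"y":-24,"z":0,"yaw":0}]'
python3 -m pendant '[{"hand":1,"x":0,"y":0,"z":0,"yaw":0}]'
python3 -m pendant '[{"hand":1,"x":0,"y":10,"z":0,"yaw":0},{"hand":1,"x":0,"y":25,"z":0,"yaw":0},{"hand":1,"x":0,"y":45,"z":0,"yaw":0},{"hand":1,"x":0,"y":60,"z":0,"yaw":0},{"hand":1,"x":0,"y":60,"z":0,"yaw":0}]'
python3 - <<'E'
from h import *
s=manip.state();p=s["ee_pos"];print(totool(np.array([.542,-.2988,.0725])-p))
w=manip.camera("wrist");cv2.imwrite("pics/w7.png",w)
for f in("w3","w7"):
    a=cv2.imread(f"pics/{f}.png")[150:300,180:460].astype(int);m=((a[...,0]>a[...,2]*1.8)&(a[...,0]>60)).astype(np.uint8)
    c=max(cv2.findContours(m,0,2)[0],key=cv2.contourArea);print(f,cv2.minAreaRect(c),cv2.boundingRect(c))
E
```

```text
clock: 10.5
ee_pos: [0.5427, -0.0474, 0.028]
tcp_rot: [0.003, 0.993, 0.122, -0.0]
ft_force: [1.4, -42.5, -4.8]
opening: 0.0237
clock: 10.6
ee_pos: [0.5428, -0.0475, 0.028]
tcp_rot: [0.003, 0.993, 0.122, 0.0]
ft_force: [1.9, -30.8, -5.2]
opening: 0.0235
clock: 11.1
ee_pos: [0.5575, -0.1044, 0.0277]
tcp_rot: [0.0, 0.993, 0.121, -0.0]
ft_force: [-0.7, 0.8, -3.0]
opening: 0.0234
[-61.83473631 184.92917359 -44.8054654 ]
w3 ((136.0, 82.5), (103.0, 204.0), 90.0) (34, 31, 205, 104)
w7 ((136.0, 82.5), (103.0, 204.0), 90.0) (34, 31, 205, 104)
```

The wedge did not advance under 31–43 N, and the mallet hasn't slipped in the grip at all. Now back to the rest.

```bash
python3 -m pendant '[{"hand":1,"x":-5,"y":15,"z":-25,"yaw":0},{"hand":1,"x":-15,"y":45,"z":-45,"yaw":0.02},{"hand":1,"x":-28,"y":85,"z":-45,"yaw":0.05},{"hand":1,"x":-41,"y":125,"z":-45,"yaw":0.08},{"hand":1,"x":-53,"y":160,"z":-45,"yaw":0.11}]'
python3 -m pendant '[{"hand":1,"x":-5,"y":18,"z":0,"yaw":0.01},{"hand":1,"x":-5,"y":25,"z":0,"yaw":0.01},{"hand":1,"x":-5,"y":25,"z":0,"yaw":0.01},{"hand":1,"x":-5,"y":25,"z":0,"yaw":0.01}]'
python3 - <<'E'
from h import *
s=manip.state();p=s["ee_pos"];q=s["tcp_rot"];m=R.from_quat([q[1],q[2],q[3],q[0]]).as_matrix();print(np.degrees(np.arctan2(m[1,0],m[0,0])),totool(np.array([.542,-.2988,.023])-p))
E
```

```text
clock: 11.65
ee_pos: [0.5442, -0.2721, 0.0729]
tcp_rot: [0.0, 0.998, 0.067, 0.0]
ft_force: [0.2, 0.5, -3.1]
opening: 0.0236
clock: 12.05
ee_pos: [0.5431, -0.2951, 0.0726]
tcp_rot: [-0.0, 0.998, 0.063, -0.0]
ft_force: [0.0, -0.0, -3.1]
opening: 0.0234
7.217281868988106 [-1.56642765  3.53433575 49.60686226]
```

```bash
python3 -m pendant '[{"hand":1,"x":-1.5,"y":3.5,"z":12,"yaw":0.002},{"hand":1,"x":-1.5,"y":3.5,"z":26,"yaw":0.002},{"hand":1,"x":-1.5,"y":3.5,"z":36,"yaw":0.002},{"hand":1,"x":-1.5,"y":3.5,"z":43,"yaw":0.002},{"hand":1,"x":-1.5,"y":3.5,"z":46,"yaw":0.002}]'
python3 -m pendant '[{"hand":1,"x":0,"y":0,"z":1.5,"yaw":0},{"hand":1,"x":0,"y":0,"z":3,"yaw":0},{"hand":1,"x":0,"y":0,"z":3.5,"yaw":0},{"hand":1,"x":0,"y":0,"z":3.5,"yaw":0}]'
```

```text
clock: 12.55
ee_pos: [0.5414, -0.2996, 0.0254]
tcp_rot: [-0.0, 0.998, 0.061, -0.001]
ft_force: [-0.0, 0.3, -2.7]
opening: 0.0238
clock: 12.95
ee_pos: [0.5419, -0.3001, 0.0235]
tcp_rot: [0.0, 0.998, 0.061, 0.0]
ft_force: [-0.8, 0.0, -2.9]
opening: 0.0233
```

```bash
python3 -m pendant '[{"hand":1,"x":0,"y":-1,"z":0.5,"yaw":0},{"hand":1,"x":0,"y":-1,"z":1,"yaw":0},{"hand":1,"x":0,"y":-1,"z":1,"yaw":0}]'
python3 -m pendant '[{"hand":0.4,"x":0,"y":0,"z":0,"yaw":0},{"hand":0.2,"x":0,"y":0,"z":0,"yaw":0},{"hand":-0.3,"x":0,"y":0,"z":0,"yaw":0},{"hand":-0.5,"x":0,"y":0,"z":0,"yaw":0},{"hand":-0.5,"x":0,"y":0,"z":0,"yaw":0}]'
python3 -m pendant '[{"hand":-0.5,"x":0,"y":0,"z":0,"yaw":0},{"hand":-0.5,"x":0,"y":0,"z":0,"yaw":0},{"hand":-0.5,"x":0,"y":0,"z":0,"yaw":0}]'
```

```text
clock: 13.25
ee_pos: [0.5418, -0.299, 0.0227]
tcp_rot: [0.0, 0.998, 0.061, 0.0]
ft_force: [-2.1, 2.4, 3.6]
opening: 0.0236
clock: 13.75
ee_pos: [0.5417, -0.299, 0.0221]
tcp_rot: [-0.0, 0.998, 0.061, -0.0]
ft_force: [-0.1, 0.2, -0.3]
opening: 0.0549
clock: 14.05
ee_pos: [0.5417, -0.299, 0.0222]
tcp_rot: [-0.0, 0.998, 0.061, -0.0]
ft_force: [0.3, 0.1, -0.8]
opening: 0.0694
```

Released. I raise the hand and swing it back clear of the top view.

```bash
python3 -m pendant '[{"hand":-0.5,"x":0,"y":0,"z":-20,"yaw":0},{"hand":-0.5,"x":0,"y":0,"z":-55,"yaw":0},{"hand":-0.5,"x":0,"y":0,"z":-100,"yaw":0},{"hand":-0.5,"x":0,"y":0,"z":-145,"yaw":0},{"hand":-0.5,"x":-30,"y":30,"z":-160,"yaw":0}]'
python3 -m pendant '[{"hand":-0.5,"x":-30,"y":35,"z":0,"yaw":0},{"hand":-0.5,"x":-60,"y":70,"z":0,"yaw":0},{"hand":-0.5,"x":-90,"y":105,"z":0,"yaw":0},{"hand":-0.5,"x":-120,"y":140,"z":0,"yaw":0},{"hand":-0.5,"x":-150,"y":175,"z":0,"yaw":0}]'
python3 -m pendant '[{"hand":-0.5,"x":-30,"y":35,"z":0,"yaw":0},{"hand":-0.5,"x":-60,"y":70,"z":0,"yaw":0},{"hand":-0.5,"x":-90,"y":100,"z":0,"yaw":0},{"hand":-0.5,"x":-90,"y":100,"z":0,"yaw":0},{"hand":-0.5,"x":-90,"y":100,"z":0,"yaw":0}]'
python3 - <<'E'
from h import *
a=manip.camera("top");cv2.imwrite("pics/t8raw.png",a)
l=cv2.resize(a[160:290,215:355],None,fx=4,fy=4,interpolation=2)
r=cv2.resize(a[195:315,425:485],None,fx=4,fy=4,interpolation=2)
cv2.imwrite("pics/c8.png",cv2.hconcat([l,cv2.copyMakeBorder(r,0,40,0,0,0)]))
b=cv2.imread("pics/top0.png")
for n,(y0,y1,x0,x1) in dict(pot=(130,175,428,475),vase_glue=(180,258,140,182),mallet=(200,312,430,478),pink=(305,335,238,290)).items():
    print(n,cv2.absdiff(a,b)[y0:y1,x0:x1].mean().round(2))
E
```

```text
clock: 14.55
ee_pos: [0.5181, -0.3312, 0.1876]
tcp_rot: [0.002, 0.998, 0.063, 0.003]
ft_force: [-0.6, -0.8, -0.5]
opening: 0.0697
clock: 15.05
ee_pos: [0.3869, -0.5259, 0.1824]
tcp_rot: [0.0, 0.998, 0.061, 0.0]
ft_force: [1.0, 0.2, -0.7]
opening: 0.0697
clock: 15.55
ee_pos: [0.3105, -0.6351, 0.1818]
tcp_rot: [-0.0, 0.998, 0.061, -0.0]
ft_force: [0.2, 0.4, 0.0]
opening: 0.0697
pot 1.67
vase_glue 1.68
mallet 4.45
pink 2.02
```

View pics/c8.png

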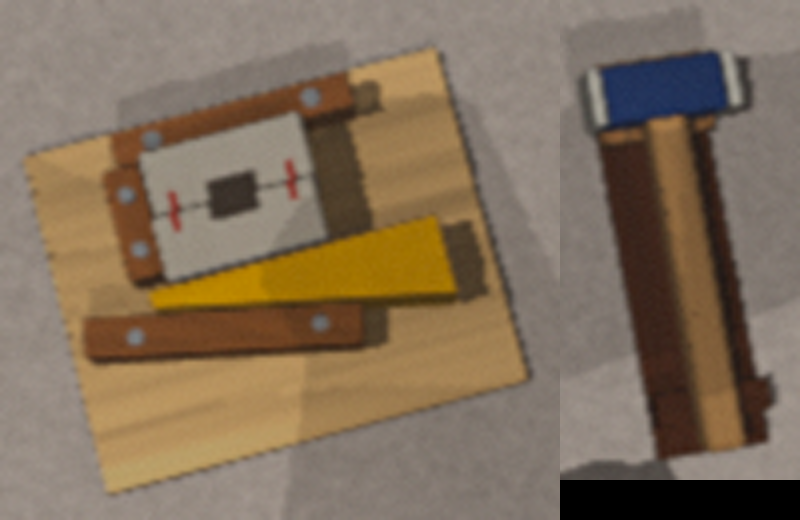

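The wedge is fully in (butt at crop (438,215)–(455,293)), and both halves are closed against the bar. The mallet lies on its rest as before, within about 2 mm, and the bystanders haven't moved. I'm handing in the job.

```bash
python3 -c "
from plant import manip
print(manip.close_job(), manip.state()['clock'])"
```

```text
the job is handed in; nothing more can be done
the job is handed in; nothing more can be done
```

The mould is closed: I drove the wedge home in six mallet taps, laid the mallet back on its rest and handed the job in. The clock was at about 15.6 s.

- **Tapping:** I drew the mallet about 25 mm clear between taps. The wedge advanced roughly 40 mm in all. The top view suggests about 42 mm and the arm readings about 37 mm.
- **Tightness:** on the fifth tap the force peaked at about 56 N with little advance. The sixth tap ended at the same place within about 0.5 mm under 31–43 N. These pushes were harder than the 12–20 N described, but the wrist force stayed well under its 120 N limit.
- **Mould:** in the final top view both halves are pressed together against the stop bar. I judged this by eye only.
- **Mallet:** it did not slip in the grip. It lies on its rest as at the start, except that the handle end is about 1 pixel (roughly 2 mm) off. The gripper is open and well clear of it.
- **Bystanders:** the image comparison shows the vase, glue bottle, pot and pink block where they were.

One early move was refused because its rows had no yaw value; the arm did not move, and I resent it.

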